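Fetch the flange from behind the stock tubes

TASK

The flange for the next weld is hemmed in on the stock board by three tall pieces. First stand all three upright in the low grey tray, then set the flange flat and centred on the welding turntable, and after that put each of the three back upright on the very mark it came from. Leave the red magnet and the bolt where they are.

Things in the scene. Friction and masses are not known exactly. Their poses are not given: they have to be found in the camera images.
- stock_board: Plywood board lying fixed on the bench, 230 (x) x 250 (y) x 12 mm thick, with an aluminium strip 30 mm high along its far +x edge. Origin: centre of its underside; top 12 mm above it. It carries four outlined round marks: the flange's at the centre, and those of the three tall pieces at (-78, 0), (0, 78) and (0, -78) mm in its own x, y. Which tall piece stands on which mark changes.
- tray: Low grey painted open tray, fixed, 280 (x) x 130 (y) mm outside, rim 15 mm high, walls and floor 4 mm; it lies to one side of the board (either side). Origin: centre of its underside. Room for the three tall pieces in a row along its x, 80 mm apart.
- turntable: Welding turntable, fixed, on the other side of the board from the tray: dark steel disc of 130 mm diameter on a grey foot, top 40 mm above its origin (centre of its underside). A thin bright circle of 93 mm diameter on top shows the centre. It does not turn.
- pipe: Straight round bare steel pipe standing upright, 48 mm diameter, 135 mm tall, open at both ends, about 0.5 kg. Origin: centre of its lower end, z along it.
- reducer: Bare steel pipe reducer standing upright: 58 mm diameter for the lower 55 mm, tapering to 34 mm diameter from 90 mm up, 145 mm tall, open at both ends, about 0.5 kg. Origin: centre of its lower (wide) end, z up.
- square_tube: Bare steel square tube standing upright, 40 x 40 mm, 125 mm tall, open at both ends, about 0.5 kg. Origin: centre of its lower end, z up, x and y across its flat sides.
- flange: Bare steel weld-neck flange lying on its disc at the centre of the board: disc 85 mm diameter, 12 mm thick, with a round neck of 48 mm diameter rising to 38 mm above the underside; about 0.65 kg. Origin: centre of its underside, z up. Grip it by the neck.
- weld_magnet: Bystander: flat red welding magnet lying on a near corner of the board, 52 x 46 x 14 mm high. Origin: centre of its underside.
- bolt: Bystander: steel hex bolt with nut lying along y on the far part of the board, 61 mm long, 26 mm across. Origin: on its underside near mid-length.
Things that resemble listed ones, but are neither listed nor needed, are in the scene too. What is shaped like the square_tube but yellow is not meant.

How it is judged:
By the outcome, as a careful person would: the job done as asked, in the order asked, and still so for the second after the job is handed in, with the robot touching nothing.
It also fails if it takes over 136 s, if anything falls off the work surface, if the arm or the gripper's body presses on something with over 40 N, if the wrist force passes 120 N, or if a joint passes its speed limit or range.

ROBOT

A 6-joint arm with a two-finger parallel gripper is mounted at the origin on the work surface. World frame = base frame: x ahead of the robot, y to its left, z up, the work surface at z = 0. Lengths are in m, angles in rad, forces in N, time in s.
With the tool pointing down it reaches from about 0.3 to 0.875 m from the base axis. Payload 6.4 kg.
Tool frame: the origin (TCP) lies at the very end of the fingers, on their centre line; the grasp point (between the pads) lies 19 mm behind it; z points along the fingers, y is the line along which they close (so a half turn about z gives the same grasp; the last joint's range is limited). The gripper opens to 85 mm and grips with 20 to 120 N. Pads are 22 mm wide; open, the fingers measure 114 mm over their backs; the gripper's body (76 mm by 85 mm) begins 54 mm behind the grasp point. The pads swing forward as they close: fully open they stand 13 mm farther back than shut.
Start: joints at [1.125, 0.181, 1.607, -0, 1.354, -0.206], TCP at [0.137, 0.559, 0.231] pointing down, gripper open.
Joint ranges: [-2.99, 2.99], [-0.89, 2.07], [0.3, 2.58], [-1.14, 4.28], [0, 2.63], [-3.12, 3.12]. Speed limits (rad/s): [2.57, 2.57, 3.01, 3.14, 3.14, 3.14].

INTERFACE

Orientations are given as a unit quaternion [w, x, y, z].
In Python, from bench import get_obs, optics, workorder gives the robot as it stands.
- The arm moves only by the tool jog_arm, called as name(argument=value, ...) on one line, values as JSON. Schema: {"type":"object","properties":{"motion":{"type":"array","items":{"type":"array","items":{"type":"number"},"minItems":7,"maxItems":7},"minItems":1,"maxItems":10},"only":{"type":"string"},"quiet":{"type":"boolean"},"lines":{"type":"string"}},"required":["motion"],"additionalProperties":false}. motion is a list of rows, 1 to 10 of them, each of 7 numbers: dx, dy, dz in m, then a rotation vector rx, ry, rz in rad, then the opening from 0.0 (shut) to 1.0 (fully open); each row is the pose to reach, as a shift and turn from the pose commanded when the call began, along the tool's axes at that moment; what a row does not reach only later rows make up. A row lasts 1/8 s, in which the tool goes at most 0.0625 m and 0.188 rad, less where a joint would pass 70% of its speed; a pose out of reach is approached as far as the arm can. The fingers move at their own pace and stop on an object; the grip force is fixed at half the most. Time passes only in rows, so rows that do not move let the fingers close. The tool returns the time, the measured TCP pose, the force, the opening and the grip force at its end. only (a regular expression) keeps the lines of the reply that match it, lines (a string "A,B") keeps lines A to B, and quiet returns only ok. Input that does not fit is refused with a message, and nothing moves.
- get_obs(): the state, without advancing time (a new reading comes with each control period).
- optics.camera(name): name is "side" or "top"; returns (picture, depth): 480x640x3 uint8, blue, green, red; 480x640 float32, m along the optical axis (not along the pixel's ray), 0 where there is no reading.
- optics.camera_params(name): a dict with "fovy" (degrees; the focal length in pixels is half the picture's height over the tangent of half this angle, whatever the lens; pixels are square), "cx", "cy" (the principal point, pixels), "dist" ([k1, k2, p1, p2, k3] as OpenCV has them; the pictures are not rectified), "view" (4x4, takes a point from world to camera coordinates). Camera axes: x right, y up, looking along -z (the intrinsics and any distortion apply to the point x, -y, -z); pixel columns grow to the right and rows downward; lengths in m; the calibration is good to about 2 mm. A picture is of the moment at which its call begins. camera_params takes no time and is no camera call.
- workorder.hand_in(): hands the job in; it is judged then, once.
The state is a dict: "time_s": time; "q": joint angles; "dq": joint speeds; "joint_efforts": joint torques, N m; "eef_pos": TCP position; "eef_rot": TCP orientation; "wrist_force": force on the tool from outside, world axes, zero at the start; "torque": the same for the moment, N m; "opening": opening from 0.0 (shut) to 1.0 (fully open); "grasp_force": force on a finger pad.
Only numpy, scipy, OpenCV 4.12 (cv2) and the standard library are available. Lean on these libraries where they do the work, as an engineer would, in place of code of your own. Each camera call takes 0.05 s, during which the arm holds its last target. There are 200 camera calls.

## Working session

There is one attempt and no reset: what is moved stays moved. The work goes in short steps, Python scripts to look and compute and a tool call to move; the robot and the scene stay as the last step left them, time stands still between calls to the robot, and variables do not carry over. Pictures are saved under pics/ and viewed, at most 14 in all, crops included, and the job is handed in when it is done.

```bash
ls; mkdir -p pics
```

Run:
```python
from bench import get_obs, optics
import cv2,numpy as np
o=get_obs();print(o)
for n in("top","side"):
    p,d=optics.camera(n);cv2.imwrite(f"pics/{n}0.png",p);np.save(f"pics/{n}0.npy",d);print(n,optics.camera_params(n))
```

```text
pics
{'time_s': 0.0, 'q': array([ 1.12467648e+00,  1.81562111e-01,  1.60797274e+00, -2.13248749e-06,
        1.35377003e+00, -2.06276263e-01]), 'dq': array([-7.11761945e-04,  1.72014129e-03, -6.90883350e-05,  1.06809340e-03,
       -1.34735468e-04,  1.72905091e-04]), 'joint_efforts': array([ 4.73154560e-04, -4.44881594e+01, -3.51332331e+01, -1.90671817e-04,
        9.06303845e-03, -1.77080068e-05]), 'eef_pos': array([0.13632958, 0.55806191, 0.23038933]), 'eef_rot': array([-2.73350349e-04,  1.19634287e-01,  9.92817659e-01, -8.11302514e-04]), 'wrist_force': array([-0.32575476, -0.7533498 , -0.32521055]), 'torque': array([-0.03311818,  0.06679467, -0.04500267]), 'grasp_force': 0.0, 'opening': 1.001565964831894}
top {'fovy': 53.28031759693371, 'cx': 321.00220901273815, 'cy': 247.35392468060647, 'dist': array([-0.01097869,  0.        ,  0.        ,  0.        ,  0.        ]), 'view': array([[ 0.01256077, -0.99973544,  0.01926861, -0.00830082],
       [ 0.98963247,  0.01518647,  0.14281787, -0.54857401],
       [-0.1430727 ,  0.01727493,  0.98956141, -0.81775115],
       [ 0.        ,  0.        ,  0.        ,  1.        ]])}
side {'fovy': 55.64335161355822, 'cx': 327.53829455429866, 'cy': 239.69160288081414, 'dist': array([-0.05657843,  0.        ,  0.        ,  0.        ,  0.        ]), 'view': array([[ 0.75136286, -0.65965022, -0.0177605 , -0.40153285],
       [ 0.49754727,  0.54863206,  0.67189998, -0.3046113 ],
       [-0.43347499, -0.51367738,  0.74042892, -0.55217369],
       [ 0.        ,  0.        ,  0.        ,  1.        ]])}
```

View pics/top0.png

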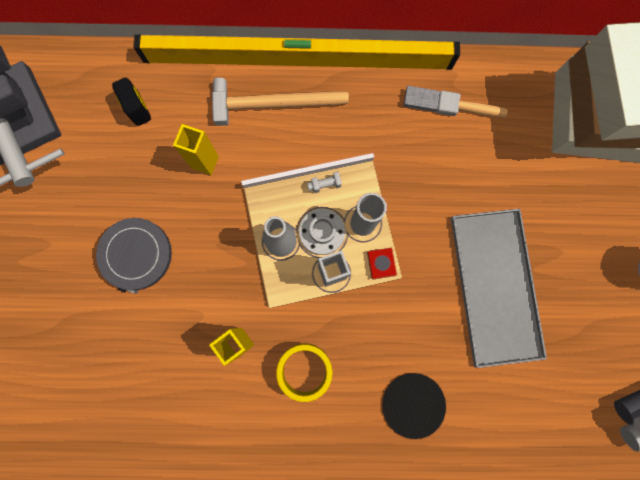

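View pics/side0.png

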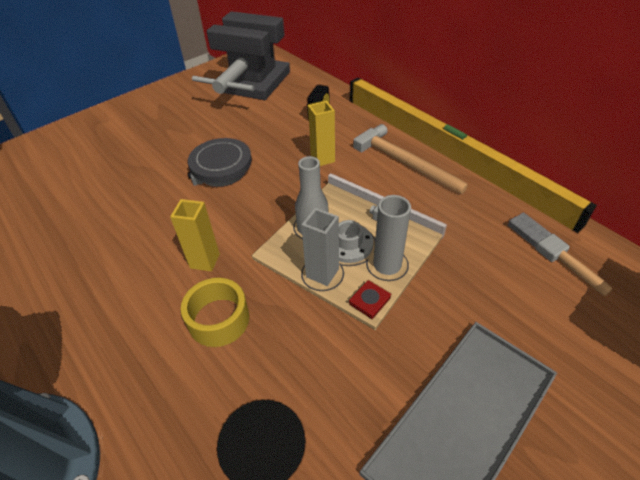

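Top view: board centred near (322,231). The reducer is at (278,232), the pipe at (370,212) and the square tube at (333,268), around the flange. The tray is on the right at (498,288), the turntable on the left at (132,254). Yellow tubes are decoys.

Create h.py:
```python
import cv2,numpy as np
from bench import get_obs, optics
from scipy.spatial.transform import Rotation as R
def K(n):
    c=optics.camera_params(n);f=240/np.tan(np.radians(c["fovy"])/2)
    return np.array([[f,0,c["cx"]],[0,f,c["cy"]],[0,0,1]]),c["dist"],c["view"]
def rays(n,uv):
    k,ds,V=K(n);x=cv2.undistortPoints(np.float64(uv).reshape(-1,1,2),k,ds)[:,0]
    d=np.c_[x[:,0],-x[:,1],-np.ones(len(x))];return -V[:3,:3].T@V[:3,3],d@V[:3,:3],
def onplane(n,uv,z):
    o,d=rays(n,uv);return o+d*((z-o[2])/d[:,2])[:,None]
def cloud(n,dep):
    v,u=np.mgrid[:480,:640];o,d=rays(n,np.c_[u.ravel(),v.ravel()])
    return (o+d*dep.reshape(-1,1)).reshape(480,640,3)
def proj(n,P):
    k,ds,V=K(n);c=np.atleast_2d(P)@V[:3,:3].T+V[:3,3];c=c*[1,-1,-1]
    return cv2.projectPoints(c,np.zeros(3),np.zeros(3),k,ds)[0][:,0]
```

Run:
```python
from h import *
C=cloud("top",np.load("pics/top0.npy"));p=cv2.imread("pics/top0.png")
# noise/level checks
print("bench z",np.median(C[400:420,150:180,2]),"tray floor",np.median(C[270:300,490:510,2]),"tt",np.median(C[240:265,120:145,2]),"board",np.median(C[285:290,290:310,2]))
def blob(name,u0,v0,r,lo,hi):
    s=C[v0-r:v0+r,u0-r:u0+r];m=(s[...,2]>lo)&(s[...,2]<hi);q=s[m]
    rc=cv2.minAreaRect(q[:,:2].astype(np.float32)*1000)
    (cx,cy),rad=cv2.minEnclosingCircle(q[:,:2].astype(np.float32)*1000)
    print(name,len(q),"rect",np.round(rc[0],1),np.round(rc[1],1),round(rc[2],1),"circ",round(cx,1),round(cy,1),round(rad,1),"z",np.median(q[:,2]))
blob("reducer",276,230,25,.147,.175)
blob("pipe",370,208,25,.138,.16)
blob("sq",334,266,25,.128,.15)
blob("flange",322,230,20,.042,.06)
blob("tt",132,254,45,.035,.05)
m=(C[...,2]>.009)&(C[...,2]<.02)
s=np.zeros_like(m);s[200:375,445:555]=1
q=C[m&s][:,:2].astype(np.float32)*1000;rc=cv2.minAreaRect(q);print("tray rim",rc,len(q))
# board top corners
print("board near-left,near-right px->",onplane("top",[[269,306],[401,278],[242,182],[374,155]],.012))
cv2.imwrite("pics/c1.png",cv2.resize(p[145:315,230:410],None,fx=4,fy=4,interpolation=cv2.INTER_CUBIC)[:600] if 0 else cv2.resize(p[150:310,230:410],(792,600*792//800 if 0 else 704))[:600])
cv2.imwrite("pics/c1.png",cv2.resize(p[150:310,230:410],None,fx=3.7,fy=3.7,interpolation=cv2.INTER_CUBIC))
```

```text
bench z 0.00029206376607032736 tray floor 0.0047770187398308295 tt 0.041024475525510695 board 0.01273428512842395
reducer 193 rect [563.   72.7] [33.1 32.6] 5.5 circ 562.8 73.1 17.0 z 0.1569080000721913
pipe 281 rect [598.6 -76.6] [46.5 47.2] 89.9 circ 598.9 -77.2 24.1 z 0.14689387046282898
sq 274 rect [505.3 -20.9] [40.1 40.2] 20.2 circ 505.1 -20.6 28.0 z 0.1369688531787161
flange 269 rect [580.5  -2.8] [47.  44.6] 0.9 circ 581.0 -2.9 24.0 z 0.05001981735968242
tt 4188 rect [533.1 334.2] [128.9 129.2] 33.8 circ 533.9 334.5 65.7 z 0.04059763094859753
tray rim ((485.1864929199219, -328.14569091796875), (281.0018310546875, 133.40753173828125), 7.377174377441406) 1388
board near-left,near-right px-> [[ 0.44366259  0.09187547  0.012     ]
 [ 0.49791649 -0.14899814  0.012     ]
 [ 0.6745664   0.14910194  0.012     ]
 [ 0.73218334 -0.10002019  0.012     ]]
```

View pics/c1.png

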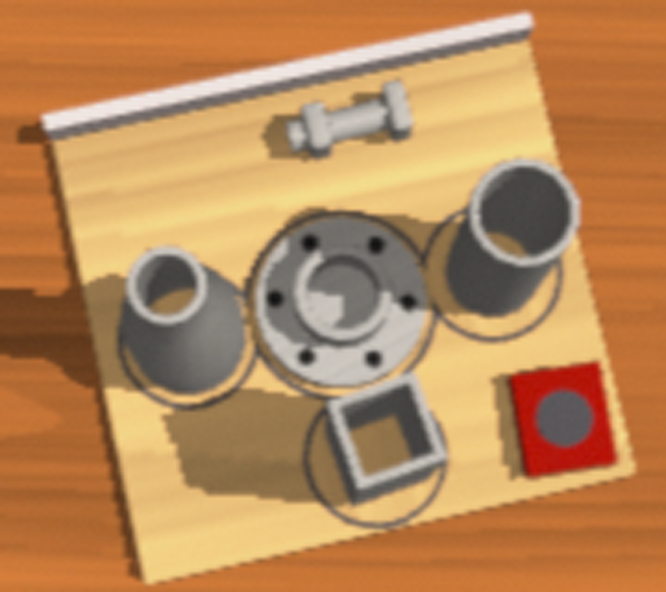

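Crop: the three tall pieces stand on dark outlined circles. The reducer is on the left mark, the pipe on the right and the square tube on the near one. Their measured positions fit a board at (0.581,-0.002) with yaw about 13.4°. The tray yaw is about 7.4°, and the square tube's faces are at 20.2°.

I'll use one gripper yaw throughout, with the closing line at 110.2°.

Add to h.py:
```python
TR=R.from_matrix(np.array([[-.9385,-.3453,0],[-.3453,.9385,0],[0,0,-1]]).T)
def to(*pts):
    "tool-axis shift+turn from now to each world point"
    o=get_obs();r=R.from_quat(o["eef_rot"],scalar_first=True)
    print(o["eef_pos"].round(4),"turn",(r.inv()*TR).as_rotvec().round(3),"j6",o["q"][5].round(2))
    for p in pts:print(p,"->",r.inv().apply(np.array(p)-o["eef_pos"]).round(4))
```

```text
(no output)
```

jog_arm(motion=[[-0.6,-0.507,-0.02,0,0,-0.592,1],[-0.6,-0.507,-0.02,0,0,-0.592,1],[-0.6,-0.507,-0.02,0,0,-0.592,1],[-0.6,-0.507,-0.02,0,0,-0.592,1],[-0.6,-0.507,-0.02,0,0,-0.592,1],[-0.6,-0.507,-0.02,0,0,-0.592,1],[-0.6,-0.507,-0.02,0,0,-0.592,1],[-0.6,-0.507,-0.02,0,0,-0.592,1],[-0.6,-0.507,-0.02,0,0,-0.592,1],[-0.6,-0.507,-0.02,0,0,-0.592,1]])

```text
time_s: 1.35
eef_pos: [0.4955, 0.0653, 0.2467]
eef_rot: [-0.0, -0.175, 0.985, 0.0]
wrist_force: [1.2, -0.1, -0.4]
opening: 1.004
grasp_force: 0.0
```

```bash
python3 -c "
from h import *
to([.5987,-.077,.25],[.5987,-.077,.093])"
```

```text
[0.4955 0.0653 0.2467] turn [ 0.     0.    -0.001] j6 -2.03
[0.5987, -0.077, 0.25] -> [-0.0479 -0.1692 -0.0033]
[0.5987, -0.077, 0.093] -> [-0.0479 -0.1692  0.1537]
```

jog_arm(motion=[[-0.0479,-0.1692,-0.003,0,0,0,1],[-0.0479,-0.1692,-0.003,0,0,0,1],[-0.0479,-0.1692,-0.003,0,0,0,1],[-0.0479,-0.1692,0,0,0,0,1],[-0.0479,-0.1692,0,0,0,0,1],[-0.0479,-0.1692,0.05,0,0,0,1],[-0.0479,-0.1692,0.05,0,0,0,1]])

```text
time_s: 2.22
eef_pos: [0.5945, -0.0726, 0.193]
eef_rot: [-0.004, -0.176, 0.984, 0.002]
wrist_force: [-0.3, 0.1, -0.3]
opening: 1.0
grasp_force: 0.0
```

Run:
```python
from h import *
to([.5987,-.077,.093])
p,d=optics.camera("side");c=p[100:340,220:480];cv2.imwrite("pics/s1.png",cv2.resize(c,None,fx=2.4,fy=2.4))
```

```text
[ 0.5945 -0.0726  0.193 ] turn [ 0.006 -0.007  0.001] j6 -2.24
[0.5987, -0.077, 0.093] -> [-0.0031 -0.0061  0.1   ]
```

View pics/s1.png

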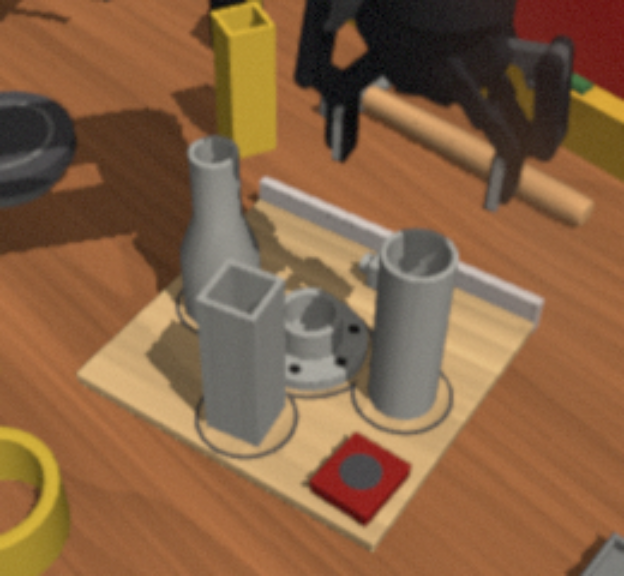

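The gripper hangs over the far end of the pipe, with the fingers straddling it along the closing line. I'll let it settle and re-measure.

jog_arm(motion=[[0,0,0,0,0,0,1],[0,0,0,0,0,0,1],[0,0,0,0,0,0,1]])

```text
time_s: 2.65
eef_pos: [0.5986, -0.0752, 0.1981]
eef_rot: [0.001, -0.175, 0.985, -0.0]
wrist_force: [0.4, -1.1, -0.6]
opening: 0.997
grasp_force: 0.0
```

```bash
python3 -c "
from h import *
to([.5987,-.077,.093])"
```

```text
[ 0.5986 -0.0752  0.1981] turn [-0.001  0.002 -0.   ] j6 -2.24
[0.5987, -0.077, 0.093] -> [ 0.0007 -0.0016  0.1051]
```

jog_arm(motion=[[0.0007,-0.0016,0.05,0,0,0,1],[0.0007,-0.0016,0.1,0,0,0,1],[0.0007,-0.0016,0.105,0,0,0,1],[0.0007,-0.0016,0.105,0,0,0,1],[0.0007,-0.0016,0.105,0,0,0,1],[0.0007,-0.0016,0.105,0,0,0,0],[0.0007,-0.0016,0.105,0,0,0,0],[0.0007,-0.0016,0.105,0,0,0,0],[0.0007,-0.0016,0.105,0,0,0,0],[0.0007,-0.0016,0.105,0,0,0,0]])

```text
time_s: 3.9
eef_pos: [0.5986, -0.0769, 0.093]
eef_rot: [0.001, -0.175, 0.985, -0.0]
wrist_force: [-1.1, 0.9, 5.7]
opening: 0.54
grasp_force: 57.9
```

jog_arm(motion=[[0,0,0,0,0,0,0],[0,0,0,0,0,0,0],[0,0,0,0,0,0,0]])

```text
time_s: 4.28
eef_pos: [0.5986, -0.077, 0.0931]
eef_rot: [0.001, -0.175, 0.985, -0.0]
wrist_force: [-0.7, -0.4, 6.5]
opening: 0.54
grasp_force: 57.9
```

```bash
python3 -c "
from h import *
to([.5645,-.3178,.200],[.5645,-.3178,.0855])"
```

```text
[ 0.5986 -0.077   0.0931] turn [-0.001  0.001 -0.   ] j6 -2.25
[0.5645, -0.3178, 0.2] -> [ 0.1149 -0.2144 -0.1069]
[0.5645, -0.3178, 0.0855] -> [ 0.1151 -0.2143  0.0076]
```

jog_arm(motion=[[0,0,-0.05,0,0,0,0],[0.02,-0.04,-0.07,0,0,0,0],[0.04,-0.08,-0.07,0,0,0,0],[0.06,-0.12,-0.07,0,0,0,0],[0.09,-0.17,-0.07,0,0,0,0],[0.115,-0.2143,-0.07,0,0,0,0],[0.115,-0.2143,-0.07,0,0,0,0],[0.115,-0.2143,-0.07,0,0,0,0],[0.115,-0.2143,-0.07,0,0,0,0]])

```text
time_s: 5.4
eef_pos: [0.564, -0.316, 0.1613]
eef_rot: [-0.0, -0.176, 0.984, 0.001]
wrist_force: [0.2, -0.7, -3.8]
opening: 0.542
grasp_force: 59.5
```

```bash
python3 -c "
from h import *
to([.5645,-.3178,.0855])"
```

```text
[ 0.564  -0.316   0.1613] turn [ 0.001 -0.     0.001] j6 -2.62
[0.5645, -0.3178, 0.0855] -> [ 0.0001 -0.002   0.0758]
```

jog_arm(motion=[[0,-0.001,0.03,0,0,0,0],[0,-0.001,0.06,0,0,0,0],[0,-0.001,0.07,0,0,0,0],[0,-0.001,0.073,0,0,0,0],[0,-0.001,0.0755,0,0,0,0],[0,-0.001,0.0755,0,0,0,0],[0,-0.001,0.0755,0,0,0,0]])

```text
time_s: 6.28
eef_pos: [0.5647, -0.3189, 0.0872]
eef_rot: [0.0, -0.175, 0.985, -0.001]
wrist_force: [-0.2, 0.9, -4.4]
opening: 0.541
grasp_force: 59.4
```

jog_arm(motion=[[0,0,0,0,0,0,1],[0,0,0,0,0,0,1],[0,0,0,0,0,0,1],[0,0,0,0,0,0,1]])

```text
time_s: 6.78
eef_pos: [0.5643, -0.3186, 0.0865]
eef_rot: [0.0, -0.175, 0.985, -0.0]
wrist_force: [0.6, -0.9, 0.3]
opening: 0.999
grasp_force: 0.0
```

```bash
python3 -c "
from h import *
to([.5645,-.3178,.24],[.505,-.0207,.24])"
```

```text
[ 0.5643 -0.3186  0.0865] turn [-0.  0. -0.] j6 -2.62
[0.5645, -0.3178, 0.24] -> [-0.0005  0.0007 -0.1535]
[0.505, -0.0207, 0.24] -> [-0.0471  0.3001 -0.1535]
```

jog_arm(motion=[[0,0,-0.06,0,0,0,1],[0,0,-0.115,0,0,0,1],[-0.01,0.06,-0.115,0,0,0,1],[-0.02,0.12,-0.115,0,0,0,1],[-0.03,0.18,-0.115,0,0,0,1],[-0.04,0.24,-0.115,0,0,0,1],[-0.0471,0.3001,-0.115,0,0,0,1],[-0.0471,0.3001,-0.115,0,0,0,1],[-0.0471,0.3001,-0.115,0,0,0,1],[-0.0471,0.3001,-0.115,0,0,0,1]])

```text
time_s: 8.02
eef_pos: [0.5054, -0.022, 0.2014]
eef_rot: [0.0, -0.174, 0.985, -0.0]
wrist_force: [-0.3, 0.8, 0.3]
opening: 1.002
grasp_force: 0.0
```

```bash
python3 -c "
from h import *
to([.505,-.0207,.088])"
```

```text
[ 0.5054 -0.022   0.2014] turn [-0.     0.    -0.002] j6 -2.2
[0.505, -0.0207, 0.088] -> [-0.      0.0014  0.1134]
```

jog_arm(motion=[[0,0.001,0.05,0,0,0,1],[0,0.001,0.1,0,0,0,1],[0,0.001,0.113,0,0,0,1],[0,0.001,0.113,0,0,0,1],[0,0.001,0.113,0,0,0,0],[0,0.001,0.113,0,0,0,0],[0,0.001,0.113,0,0,0,0],[0,0.001,0.113,0,0,0,0],[0,0.001,0.113,0,0,0,0],[0,0.001,0.113,0,0,0,0]])

```text
time_s: 9.28
eef_pos: [0.5056, -0.0197, 0.0899]
eef_rot: [0.001, -0.175, 0.985, -0.0]
wrist_force: [-0.5, 1.5, 5.8]
opening: 0.461
grasp_force: 59.8
```

```bash
python3 -c "
from h import *
to([.4852,-.3281,.0805])"
```

```text
[ 0.5056 -0.0197  0.0899] turn [-0.001  0.002 -0.   ] j6 -2.2
[0.4852, -0.3281, 0.0805] -> [ 0.1257 -0.2823  0.0095]
```

jog_arm(motion=[[0,0,-0.05,0,0,0,0],[0.02,-0.05,-0.07,0,0,0,0],[0.04,-0.1,-0.07,0,0,0,0],[0.07,-0.15,-0.07,0,0,0,0],[0.1,-0.2,-0.07,0,0,0,0],[0.12,-0.25,-0.07,0,0,0,0],[0.1257,-0.2823,-0.07,0,0,0,0],[0.1257,-0.2823,-0.07,0,0,0,0],[0.1257,-0.2823,-0.07,0,0,0,0],[0.1257,-0.2823,-0.07,0,0,0,0]])

```text
time_s: 10.52
eef_pos: [0.4838, -0.3265, 0.1579]
eef_rot: [-0.0, -0.176, 0.984, 0.001]
wrist_force: [0.5, 0.8, -5.7]
opening: 0.463
grasp_force: 64.0
```

```bash
python3 -c "
from h import *
to([.4852,-.3281,.0820])"
```

```text
[ 0.4838 -0.3265  0.1579] turn [ 0.001 -0.     0.001] j6 -2.72
[0.4852, -0.3281, 0.082] -> [-0.0008 -0.0021  0.0759]
```

jog_arm(motion=[[0,-0.001,0.03,0,0,0,0],[0,-0.001,0.06,0,0,0,0],[0,-0.001,0.07,0,0,0,0],[0,-0.001,0.073,0,0,0,0],[0,-0.001,0.0765,0,0,0,0],[0,-0.001,0.0765,0,0,0,0],[0,-0.001,0.0765,0,0,0,0]])

```text
time_s: 11.4
eef_pos: [0.4847, -0.3293, 0.0826]
eef_rot: [0.0, -0.175, 0.985, -0.001]
wrist_force: [0.7, 0.2, -4.1]
opening: 0.46
grasp_force: 63.7
```

jog_arm(motion=[[0,0,0,0,0,0,1],[0,0,0,0,0,0,1],[0,0,0,0,0,0,1],[0,0,0,0,0,0,1]])

```text
time_s: 11.9
eef_pos: [0.4845, -0.3291, 0.0821]
eef_rot: [0.0, -0.175, 0.985, -0.0]
wrist_force: [-0.3, 0.2, -0.4]
opening: 1.0
grasp_force: 0.0
```

```bash
python3 -c "
from h import *
to([.563,.073,.24])"
```

```text
[ 0.4845 -0.3291  0.0821] turn [-0.  0. -0.] j6 -2.72
[0.563, 0.073, 0.24] -> [-0.2124  0.3503 -0.158 ]
```

jog_arm(motion=[[0,0,-0.06,0,0,0,1],[0,0,-0.12,0,0,0,1],[-0.03,0.05,-0.128,0,0,0,1],[-0.06,0.1,-0.128,0,0,0,1],[-0.09,0.15,-0.128,0,0,0,1],[-0.12,0.2,-0.128,0,0,0,1],[-0.15,0.25,-0.128,0,0,0,1],[-0.18,0.3,-0.128,0,0,0,1],[-0.2124,0.3503,-0.128,0,0,0,1],[-0.2124,0.3503,-0.128,0,0,0,1]])

```text
time_s: 13.15
eef_pos: [0.5629, 0.0772, 0.2099]
eef_rot: [0.0, -0.178, 0.984, 0.0]
wrist_force: [-0.1, -1.7, 0.1]
opening: 1.002
grasp_force: 0.0
```

jog_arm(motion=[[0,0,0,0,0,0,1],[0,0,0,0,0,0,1]])

```text
time_s: 13.4
eef_pos: [0.5628, 0.0718, 0.2098]
eef_rot: [-0.0, -0.174, 0.985, -0.0]
wrist_force: [-0.5, -0.1, 0.3]
opening: 1.001
grasp_force: 0.0
```

```bash
python3 -c "
from h import *
to([.563,.073,.111])"
```

```text
[0.5628 0.0718 0.2098] turn [-0.    -0.    -0.002] j6 -2.0
[0.563, 0.073, 0.111] -> [-0.0007  0.0011  0.0988]
```

jog_arm(motion=[[0,0.001,0.05,0,0,0,1],[0,0.001,0.09,0,0,0,1],[0,0.001,0.0988,0,0,0,1],[0,0.001,0.0988,0,0,0,1],[0,0.001,0.0988,0,0,0,0],[0,0.001,0.0988,0,0,0,0],[0,0.001,0.0988,0,0,0,0],[0,0.001,0.0988,0,0,0,0],[0,0.001,0.0988,0,0,0,0],[0,0.001,0.0988,0,0,0,0]])

```text
time_s: 14.65
eef_pos: [0.5632, 0.0743, 0.1123]
eef_rot: [0.001, -0.175, 0.985, -0.0]
wrist_force: [-1.3, 1.5, 5.4]
opening: 0.384
grasp_force: 59.4
```

```bash
python3 -c "
from h import *
to([.4059,-.3384,.103])"
```

```text
[0.5632 0.0743 0.1123] turn [-0.001  0.002 -0.   ] j6 -2.0
[0.4059, -0.3384, 0.103] -> [ 0.2901 -0.333   0.009 ]
```

jog_arm(motion=[[0,0,-0.06,0,0,0,0],[0,0,-0.12,0,0,0,0],[0.04,-0.045,-0.13,0,0,0,0],[0.08,-0.09,-0.13,0,0,0,0],[0.12,-0.135,-0.13,0,0,0,0],[0.16,-0.18,-0.13,0,0,0,0],[0.2,-0.225,-0.13,0,0,0,0],[0.24,-0.27,-0.13,0,0,0,0],[0.27,-0.315,-0.13,0,0,0,0],[0.2901,-0.333,-0.13,0,0,0,0]])

```text
time_s: 15.9
eef_pos: [0.4035, -0.3408, 0.2399]
eef_rot: [-0.001, -0.174, 0.985, 0.001]
wrist_force: [-0.7, 0.1, -5.1]
opening: 0.383
grasp_force: 62.1
```

jog_arm(motion=[[0,0,0,0,0,0,0],[0,0,0,0,0,0,0],[0,0,0,0,0,0,0]])

```text
time_s: 16.27
eef_pos: [0.4054, -0.3374, 0.2407]
eef_rot: [-0.0, -0.176, 0.984, 0.0]
wrist_force: [0.4, -0.4, -4.6]
opening: 0.384
grasp_force: 62.1
```

```bash
python3 -c "
from h import *
to([.4059,-.3384,.1045])"
```

```text
[ 0.4054 -0.3374  0.2407] turn [ 0.001 -0.     0.001] j6 -2.84
[0.4059, -0.3384, 0.1045] -> [-1.000e-04 -1.200e-03  1.362e-01]
```

jog_arm(motion=[[0,-0.001,0.06,0,0,0,0],[0,-0.001,0.11,0,0,0,0],[0,-0.001,0.13,0,0,0,0],[0,-0.001,0.133,0,0,0,0],[0,-0.001,0.1362,0,0,0,0],[0,-0.001,0.1362,0,0,0,0],[0,-0.001,0.1362,0,0,0,0]])

```text
time_s: 17.15
eef_pos: [0.406, -0.3401, 0.106]
eef_rot: [0.0, -0.175, 0.985, -0.001]
wrist_force: [0.2, -0.0, -4.8]
opening: 0.386
grasp_force: 62.1
```

jog_arm(motion=[[0,0,0,0,0,0,1],[0,0,0,0,0,0,1],[0,0,0,0,0,0,1],[0,0,0,0,0,0,1]])

```text
time_s: 17.65
eef_pos: [0.4056, -0.3397, 0.1051]
eef_rot: [0.0, -0.175, 0.985, -0.0]
wrist_force: [0.8, -0.3, 0.5]
opening: 1.002
grasp_force: 0.0
```

```bash
python3 -c "
from h import *
to([.5808,-.0027,.24])"
```

```text
[ 0.4056 -0.3397  0.1051] turn [-0.  0. -0.] j6 -2.84
[0.5808, -0.0027, 0.24] -> [-0.2807  0.2558 -0.135 ]
```

jog_arm(motion=[[0,0,-0.06,0,0,0,1],[0,0,-0.11,0,0,0,1],[0,0,-0.11,0,0,0,1]])

```text
time_s: 18.02
eef_pos: [0.4074, -0.342, 0.2199]
eef_rot: [0.002, -0.175, 0.985, -0.004]
wrist_force: [-0.2, -0.6, -0.2]
opening: 1.004
grasp_force: 0.0
```

Run:
```python
from h import *
to([.5808,-.0027,.2])
p,d=optics.camera("top");np.save("pics/top2.npy",d);cv2.imwrite("pics/top2.png",p);cv2.imwrite("pics/c2.png",cv2.resize(p[150:310,230:410],None,fx=3.7,fy=3.7,interpolation=cv2.INTER_CUBIC))
C=cloud("top",d)
s=C[205:250,300:345];q=s[(s[...,2]>.042)&(s[...,2]<.06)]
print(cv2.minEnclosingCircle(q[:,:2].astype(np.float32)*1000),q[:,2].max())
s=C[200:270,280:360];m=(s[...,2]>.018)&(s[...,2]<.03);print(cv2.minEnclosingCircle(s[m][:,:2].astype(np.float32)*1000))
p2,_=optics.camera("side");cv2.imwrite("pics/s2.png",p2)
```

```text
[ 0.4074 -0.342   0.2199] turn [-0.009  0.003 -0.   ] j6 -2.84
[0.5808, -0.0027, 0.2] -> [-0.2798  0.2587  0.0183]
((580.6668090820312, -2.8242075443267822), 23.813217163085938) 0.05582566805402012
((559.9112548828125, -13.7340726852417), 66.12982177734375)
```

View pics/c2.png

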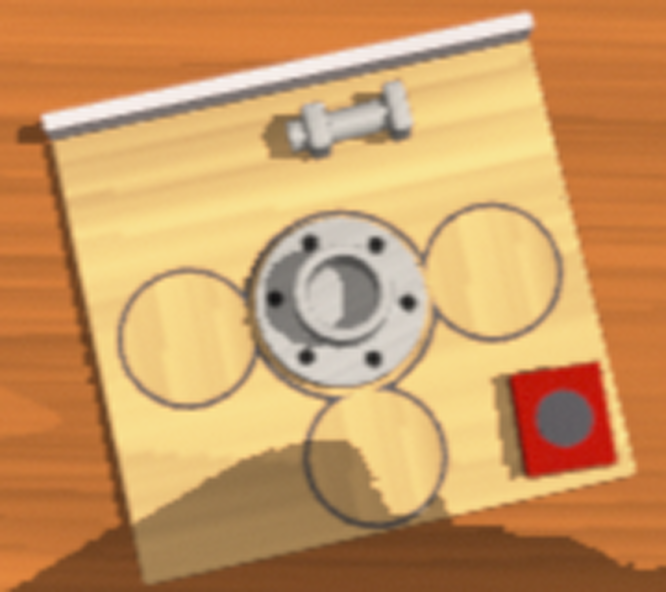

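View pics/s2.png

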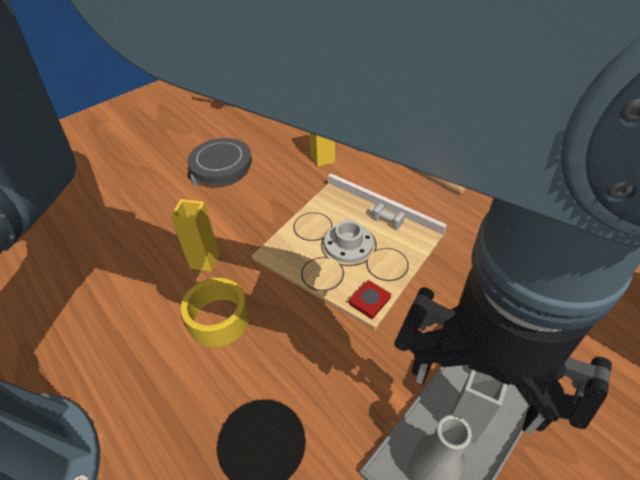

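Crop: empty marks are centred at crop pixels (189.5,338.5), (376,455.5) and (491,272). The flange is at (342,300), and the magnet and bolt are untouched. The side view shows the pieces standing in the tray under the gripper.

Run:
```python
from h import *
uv=np.array([[189.5,338.5],[376,455.5],[491,272],[342,305]]);uv=np.array([230,150])+(uv+.5)/3.7-.5
m=onplane("top",uv,.012);print(m.round(4),m[[0,2]].mean(0).round(4),np.degrees(np.arctan2(*( (m[2]-m[0])[:2]))).round(2))
# turntable ring centre: circle on disc edge with depth-free approach
p=cv2.imread("pics/top0.png")[205:300,85:180];cv2.imwrite("pics/tt.png",cv2.resize(p,None,fx=6,fy=6,interpolation=cv2.INTER_CUBIC))
```

```text
[[ 0.5631  0.0733  0.012 ]
 [ 0.5058 -0.0206  0.012 ]
 [ 0.5994 -0.0777  0.012 ]
 [ 0.5813 -0.0027  0.012 ]] [ 0.5813 -0.0022  0.012 ] 166.48
```

View pics/tt.png

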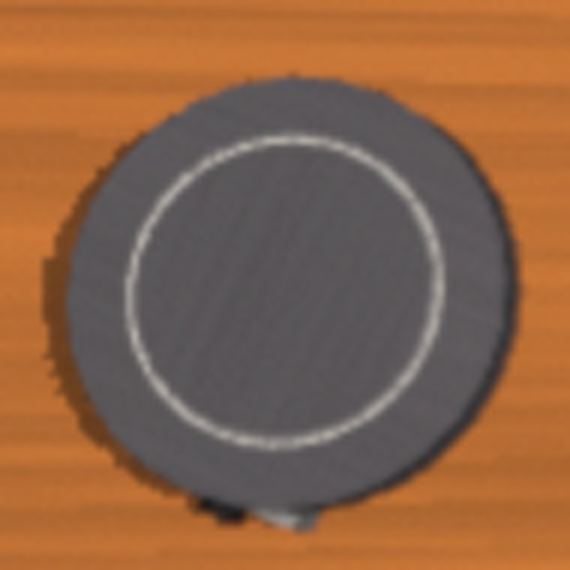

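jog_arm(motion=[[-0.05,0.04,0.0,0,0,0,1],[-0.09,0.08,0.01,0,0,0,1],[-0.135,0.12,0.01,0,0,0,1],[-0.18,0.16,0.01,0,0,0,1],[-0.22,0.2,0.01,0,0,0,1],[-0.26,0.24,0.01,0,0,0,1],[-0.2807,0.2558,0.01,0,0,0,1],[-0.2807,0.2558,0.01,0,0,0,1],[-0.2807,0.2558,0.01,0,0,0,1],[-0.2807,0.2558,0.01,0,0,0,1]])

```text
time_s: 19.38
eef_pos: [0.58, -0.0037, 0.2042]
eef_rot: [-0.001, -0.174, 0.985, 0.0]
wrist_force: [0.3, 0.3, -0.0]
opening: 0.995
grasp_force: 0.0
```

```bash
python3 -c "
from h import *
to([.5808,-.0027,.024])"
```

```text
[ 0.58   -0.0037  0.2042] turn [ 0.    -0.001 -0.002] j6 -2.13
[0.5808, -0.0027, 0.024] -> [-0.0013  0.0006  0.1802]
```

The bright ring runs x 125–444 and y 134–449 in the crop, so its centre is near image pixel (132.0,253.2).

jog_arm(motion=[[-0.001,0.0006,0.06,0,0,0,1],[-0.001,0.0006,0.12,0,0,0,1],[-0.001,0.0006,0.16,0,0,0,1],[-0.001,0.0006,0.18,0,0,0,1],[-0.001,0.0006,0.18,0,0,0,1],[-0.001,0.0006,0.18,0,0,0,1]])

```text
time_s: 20.12
eef_pos: [0.5831, -0.0023, 0.0268]
eef_rot: [0.002, -0.175, 0.985, -0.001]
wrist_force: [0.2, -0.5, 0.5]
opening: 1.0
grasp_force: 0.0
```

jog_arm(motion=[[0,0,0,0,0,0,0],[0,0,0,0,0,0,0],[0,0,0,0,0,0,0],[0,0,0,0,0,0,0],[0,0,0,0,0,0,0],[0,0,0,0,0,0,0]])

```text
time_s: 20.88
eef_pos: [0.5823, -0.0016, 0.0265]
eef_rot: [0.001, -0.175, 0.985, -0.0]
wrist_force: [-2.7, 0.8, 8.2]
opening: 0.543
grasp_force: 60.8
```

Run:
```python
from h import *
t=onplane("top",[[132.0,253.2]],.04)[0];print(t)
to([t[0],t[1],.15])
p,_=optics.camera("side");cv2.imwrite("pics/s3.png",cv2.resize(p[150:330,230:470],None,fx=2.5,fy=2.5))
```

```text
[0.53291019 0.33507612 0.04      ]
[ 0.5823 -0.0016  0.0265] turn [-0.001  0.002 -0.   ] j6 -2.13
[np.float64(0.5329101877667537), np.float64(0.33507611624413347), 0.15] -> [-0.07    0.3329 -0.1236]
```

View pics/s3.png

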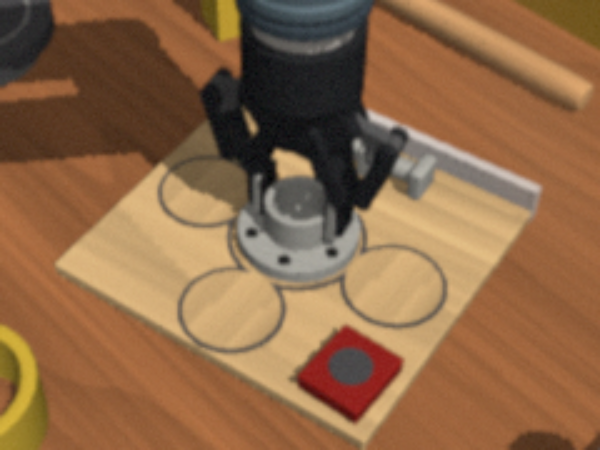

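jog_arm(motion=[[0,0,-0.03,0,0,0,0],[0,0,-0.08,0,0,0,0],[0,0,-0.14,0,0,0,0],[-0.012,0.055,-0.15,0,0,0,0],[-0.024,0.11,-0.15,0,0,0,0],[-0.036,0.165,-0.15,0,0,0,0],[-0.048,0.22,-0.15,0,0,0,0],[-0.06,0.275,-0.15,0,0,0,0],[-0.0719,0.3327,-0.15,0,0,0,0],[-0.0719,0.3327,-0.15,0,0,0,0]])

```text
time_s: 22.18
eef_pos: [0.5314, 0.3394, 0.1734]
eef_rot: [-0.001, -0.178, 0.984, 0.0]
wrist_force: [0.4, -1.5, -5.9]
opening: 0.541
grasp_force: 64.9
```

jog_arm(motion=[[0,0,0,0,0,0,0],[0,0,0,0,0,0,0],[0,0,0,0,0,0,0]])

```text
time_s: 22.55
eef_pos: [0.5345, 0.3341, 0.1748]
eef_rot: [-0.0, -0.174, 0.985, -0.0]
wrist_force: [0.8, 0.4, -6.4]
opening: 0.537
grasp_force: 64.9
```

```bash
python3 -c "
from h import *
to([.5349,.3354,.0550])"
```

```text
[0.5345 0.3341 0.1748] turn [-0.    -0.    -0.002] j6 -1.55
[0.5349, 0.3354, 0.055] -> [-0.0008  0.0011  0.1198]
```

jog_arm(motion=[[-0.0005,0.001,0.05,0,0,0,0],[-0.0005,0.001,0.09,0,0,0,0],[-0.0005,0.001,0.11,0,0,0,0],[-0.0005,0.001,0.116,0,0,0,0],[-0.0005,0.001,0.116,0,0,0,0],[-0.0005,0.001,0.116,0,0,0,0],[-0.0005,0.001,0.116,0,0,0,0]])

```text
time_s: 23.42
eef_pos: [0.5352, 0.3369, 0.0604]
eef_rot: [0.001, -0.175, 0.985, 0.0]
wrist_force: [0.3, 0.9, -7.6]
opening: 0.54
grasp_force: 65.0
```

Run:
```python
from h import *
to([.5349,.3354,.0550])
p,d=optics.camera("top");cv2.imwrite("pics/t4.png",cv2.resize(p[195:310,75:190],None,fx=5,fy=5,interpolation=cv2.INTER_CUBIC))
```

```text
[0.5352 0.3369 0.0604] turn [ 0.     0.002 -0.   ] j6 -1.55
[0.5349, 0.3354, 0.055] -> [ 0.0008 -0.0013  0.0053]
```

View pics/t4.png

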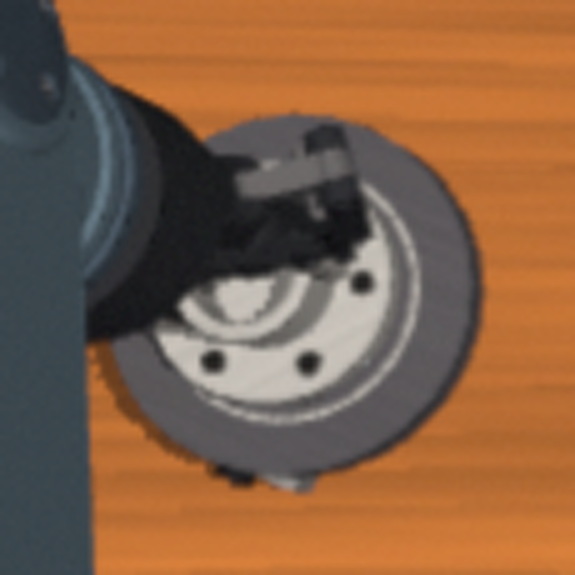

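The flange hangs 5 mm above the disc and sits close to concentric with the bright ring (flange edge at x≈390, ring at x≈420, before perspective). I'll lower it with a small correction.

jog_arm(motion=[[0.0005,-0.0012,0.003,0,0,0,0],[0.0005,-0.0012,0.0053,0,0,0,0],[0.0005,-0.0012,0.0053,0,0,0,0],[0.0005,-0.0012,0.0053,0,0,0,0]])

```text
time_s: 23.98
eef_pos: [0.5343, 0.3351, 0.0546]
eef_rot: [-0.0, -0.175, 0.985, -0.0]
wrist_force: [-3.9, -2.8, 4.4]
opening: 0.538
grasp_force: 66.0
```

jog_arm(motion=[[0,0,0,0,0,0,1],[0,0,0,0,0,0,1],[0,0,0,0,0,0,1],[0,0,0,0,0,0,1],[0,0,-0.05,0,0,0,1],[0,0,-0.11,0,0,0,1],[0,0,-0.14,0,0,0,1],[0,-0.06,-0.14,0,0,0,1],[0,-0.12,-0.14,0,0,0,1],[0,-0.17,-0.14,0,0,0,1]])

```text
time_s: 25.22
eef_pos: [0.5934, 0.1738, 0.1938]
eef_rot: [0.0, -0.175, 0.985, -0.0]
wrist_force: [1.9, 0.1, -0.1]
opening: 1.003
grasp_force: 0.0
```

Run:
```python
from h import *
p,d=optics.camera("top");cv2.imwrite("pics/t5.png",cv2.resize(p[205:300,85:180],None,fx=6,fy=6,interpolation=cv2.INTER_CUBIC))
C=cloud("top",d);s=C[205:300,85:180]
for lo,hi in((.07,.086),(.046,.058)):
    q=s[(s[...,2]>lo)&(s[...,2]<hi)];q=(q[:,:2]*1000).astype(np.float32);print(cv2.minEnclosingCircle(q),len(q))
to([.5643,-.3186,.22])
```

```text
((544.878173828125, 333.58746337890625), 20.63031578063965) 103
((557.0332641601562, 340.23486328125), 34.02522659301758) 334
[0.5957 0.168  0.1938] turn [-0.004  0.001 -0.004] j6 -1.83
[0.5643, -0.3186, 0.22] -> [ 0.1955 -0.4468 -0.0246]
```

View pics/t5.png

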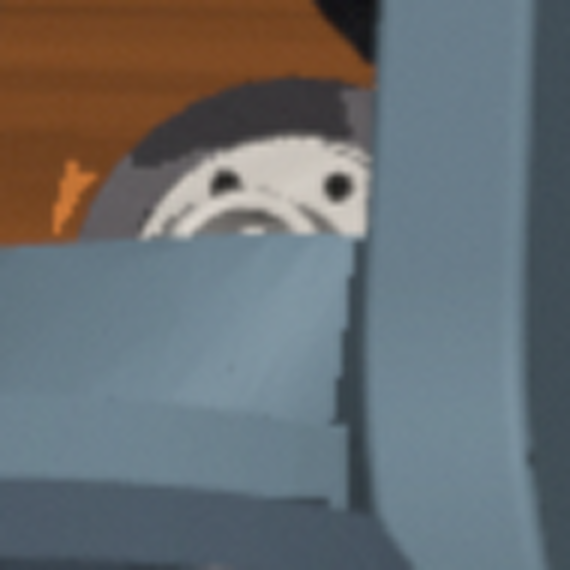

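The arm hides most of the turntable. I'll go back to the pipe in the tray and measure from there.

jog_arm(motion=[[0.025,-0.055,-0.01,0,0,0,1],[0.05,-0.11,-0.01,0,0,0,1],[0.075,-0.165,-0.01,0,0,0,1],[0.1,-0.22,-0.01,0,0,0,1],[0.125,-0.275,-0.01,0,0,0,1],[0.15,-0.33,-0.01,0,0,0,1],[0.175,-0.39,-0.01,0,0,0,1],[0.1955,-0.4468,-0.01,0,0,0,1],[0.1955,-0.4468,-0.01,0,0,0,1],[0.1955,-0.4468,-0.01,0,0,0,1]])

```text
time_s: 26.52
eef_pos: [0.5633, -0.3108, 0.2031]
eef_rot: [-0.0, -0.175, 0.985, 0.001]
wrist_force: [1.0, -0.2, 0.1]
opening: 1.0
grasp_force: 0.0
```

Run:
```python
from h import *
p,d=optics.camera("top");cv2.imwrite("pics/t6.png",cv2.resize(p[205:300,85:180],None,fx=6,fy=6,interpolation=cv2.INTER_CUBIC))
C=cloud("top",d);s=C[205:300,85:180]
for lo,hi in((.07,.086),(.046,.058)):
    q=s[(s[...,2]>lo)&(s[...,2]<hi)];q=(q[:,:2]*1000).astype(np.float32);print(cv2.minEnclosingCircle(q),len(q),cv2.minAreaRect(q))
to([.5643,-.3186,.0865])
```

```text
((534.22802734375, 332.8632507324219), 24.45025062561035) 338 ((534.064453125, 333.01483154296875), (47.48188400268555, 46.829708099365234), 28.80768585205078)
((533.9307861328125, 333.0078430175781), 42.90584945678711) 1399 ((533.847900390625, 332.6905212402344), (84.35958862304688, 84.48234558105469), 47.081817626953125)
[ 0.5635 -0.31    0.2032] turn [ 0.001 -0.     0.   ] j6 -2.61
[0.5643, -0.3186, 0.0865] -> [ 0.0022 -0.0085  0.1167]
```

View pics/t6.png

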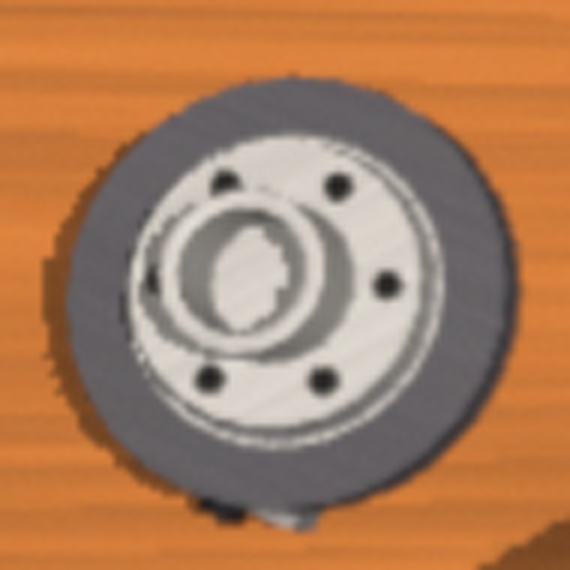

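The flange lies flat inside the ring at (0.534,0.333), about 1.5 mm off the turntable centre, which is fine. Now I'll regrasp the pipe.

jog_arm(motion=[[0.0018,-0.0085,0,0,0,0,1],[0.0018,-0.0085,0,0,0,0,1],[0.0018,-0.0085,0,0,0,0,1]])

```text
time_s: 26.95
eef_pos: [0.5649, -0.3192, 0.2036]
eef_rot: [0.0, -0.176, 0.984, 0.0]
wrist_force: [0.4, 0.4, 0.3]
opening: 1.001
grasp_force: 0.0
```

```bash
python3 -c "
from h import *
to([.5643,-.3186,.086])"
```

```text
[ 0.5649 -0.3192  0.2036] turn [0. 0. 0.] j6 -2.62
[0.5643, -0.3186, 0.086] -> [0.0004 0.0008 0.1176]
```

jog_arm(motion=[[0.0004,0.0005,0.05,0,0,0,1],[0.0004,0.0005,0.1,0,0,0,1],[0.0004,0.0005,0.1176,0,0,0,1],[0.0004,0.0005,0.1176,0,0,0,1],[0.0004,0.0005,0.1176,0,0,0,0],[0.0004,0.0005,0.1176,0,0,0,0],[0.0004,0.0005,0.1176,0,0,0,0],[0.0004,0.0005,0.1176,0,0,0,0],[0.0004,0.0005,0.1176,0,0,0,0],[0.0004,0.0005,0.1176,0,0,0,0]])

```text
time_s: 28.2
eef_pos: [0.5652, -0.32, 0.0884]
eef_rot: [0.001, -0.175, 0.985, -0.001]
wrist_force: [-0.9, 1.8, 6.5]
opening: 0.544
grasp_force: 60.5
```

```bash
python3 -c "
from h import *
to([.5990,-.0775,.16])"
```

```text
[ 0.5652 -0.32    0.0884] turn [-0.003  0.002 -0.   ] j6 -2.62
[0.599, -0.0775, 0.16] -> [-0.1155  0.2157 -0.072 ]
```

jog_arm(motion=[[0,0,-0.03,0,0,0,0],[0,0,-0.08,0,0,0,0],[-0.03,0.055,-0.08,0,0,0,0],[-0.06,0.11,-0.08,0,0,0,0],[-0.09,0.165,-0.08,0,0,0,0],[-0.1155,0.2157,-0.08,0,0,0,0],[-0.1155,0.2157,-0.08,0,0,0,0],[-0.1155,0.2157,-0.08,0,0,0,0],[-0.1155,0.2157,-0.08,0,0,0,0]])

```text
time_s: 29.32
eef_pos: [0.5981, -0.0784, 0.1661]
eef_rot: [0.0, -0.174, 0.985, -0.0]
wrist_force: [0.3, -0.7, -3.1]
opening: 0.541
grasp_force: 63.4
```

```bash
python3 -c "
from h import *
to([.5990,-.0775,.097])"
```

```text
[ 0.5981 -0.0784  0.1661] turn [-0.    -0.    -0.002] j6 -2.25
[0.599, -0.0775, 0.097] -> [-0.0012  0.0006  0.0691]
```

jog_arm(motion=[[-0.0006,0.0004,0.03,0,0,0,0],[-0.0006,0.0004,0.055,0,0,0,0],[-0.0006,0.0004,0.064,0,0,0,0],[-0.0006,0.0004,0.067,0,0,0,0],[-0.0006,0.0004,0.069,0,0,0,0],[-0.0006,0.0004,0.069,0,0,0,0],[-0.0006,0.0004,0.069,0,0,0,0],[-0.0006,0.0004,0.069,0,0,0,0]])

```text
time_s: 30.32
eef_pos: [0.5988, -0.0766, 0.0974]
eef_rot: [0.0, -0.175, 0.985, -0.0]
wrist_force: [1.1, 0.1, -4.0]
opening: 0.54
grasp_force: 63.4
```

```bash
python3 -c "
from h import *
to([.5990,-.0775,.097])"
```

```text
[ 0.5988 -0.0766  0.0974] turn [-0.     0.001 -0.   ] j6 -2.25
[0.599, -0.0775, 0.097] -> [ 0.0002 -0.0009  0.0004]
```

Release, lift, and go over the square tube in the tray (0.4845,-0.329).

jog_arm(motion=[[0,-0.0008,0.0006,0,0,0,0],[0,-0.0008,0.0006,0,0,0,0],[0,-0.0008,0.0006,0,0,0,1],[0,-0.0008,0.0006,0,0,0,1],[0,-0.0008,0.0006,0,0,0,1],[0,-0.0008,0.0006,0,0,0,1],[0,0,-0.06,0,0,0,1],[0,0,-0.108,0,0,0,1],[0,0,-0.108,0,0,0,1]])

```text
time_s: 31.45
eef_pos: [0.6016, -0.0775, 0.2105]
eef_rot: [0.004, -0.175, 0.985, -0.002]
wrist_force: [0.2, 0.3, 0.4]
opening: 1.001
grasp_force: 0.0
```

```bash
python3 -c "
from h import *
to([.4846,-.3291,.2])"
```

```text
[ 0.6016 -0.0775  0.2105] turn [-0.006  0.008 -0.   ] j6 -2.25
[0.4846, -0.3291, 0.2] -> [ 0.1967 -0.1957  0.0102]
```

jog_arm(motion=[[0.04,-0.04,0,0,0,0,1],[0.08,-0.08,0,0,0,0,1],[0.12,-0.12,0,0,0,0,1],[0.16,-0.16,0,0,0,0,1],[0.1945,-0.195,0,0,0,0,1],[0.1945,-0.195,0,0,0,0,1],[0.1945,-0.195,0,0,0,0,1],[0.1945,-0.195,0,0,0,0,1]])

```text
time_s: 32.45
eef_pos: [0.4837, -0.3254, 0.2045]
eef_rot: [-0.0, -0.176, 0.984, 0.0]
wrist_force: [0.2, 0.7, -0.6]
opening: 1.003
grasp_force: 0.0
```

```bash
python3 -c "
from h import *
to([.4845,-.3291,.0815])"
```

```text
[ 0.4837 -0.3254  0.2045] turn [ 0.001 -0.     0.001] j6 -2.72
[0.4845, -0.3291, 0.0815] -> [ 0.0005 -0.0039  0.123 ]
```

jog_arm(motion=[[0.0005,-0.003,0.05,0,0,0,1],[0.0005,-0.003,0.1,0,0,0,1],[0.0005,-0.003,0.122,0,0,0,1],[0.0005,-0.003,0.122,0,0,0,1],[0.0005,-0.003,0.122,0,0,0,0],[0.0005,-0.003,0.122,0,0,0,0],[0.0005,-0.003,0.122,0,0,0,0],[0.0005,-0.003,0.122,0,0,0,0],[0.0005,-0.003,0.122,0,0,0,0],[0.0005,-0.003,0.122,0,0,0,0]])

```text
time_s: 33.7
eef_pos: [0.4846, -0.3299, 0.0846]
eef_rot: [0.001, -0.175, 0.985, -0.001]
wrist_force: [-1.1, 2.7, 6.0]
opening: 0.461
grasp_force: 59.8
```

```bash
python3 -c "
from h import *
to([.5058,-.0203,.16])"
```

```text
[ 0.4846 -0.3299  0.0846] turn [-0.001  0.001 -0.   ] j6 -2.72
[0.5058, -0.0203, 0.16] -> [-0.1268  0.2832 -0.0757]
```

jog_arm(motion=[[0,0,-0.03,0,0,0,0],[0,0,-0.085,0,0,0,0],[-0.025,0.055,-0.085,0,0,0,0],[-0.05,0.11,-0.085,0,0,0,0],[-0.075,0.165,-0.085,0,0,0,0],[-0.1,0.22,-0.085,0,0,0,0],[-0.1268,0.2832,-0.085,0,0,0,0],[-0.1268,0.2832,-0.085,0,0,0,0],[-0.1268,0.2832,-0.085,0,0,0,0],[-0.1268,0.2832,-0.085,0,0,0,0]])

```text
time_s: 34.95
eef_pos: [0.5052, -0.0214, 0.1679]
eef_rot: [-0.0, -0.174, 0.985, -0.0]
wrist_force: [1.4, 0.4, -4.8]
opening: 0.464
grasp_force: 63.9
```

```bash
python3 -c "
from h import *
to([.5058,-.02,.0931])"
```

```text
[ 0.5052 -0.0214  0.1679] turn [-0.    -0.    -0.002] j6 -2.2
[0.5058, -0.02, 0.0931] -> [-0.0011  0.0012  0.0748]
```

jog_arm(motion=[[-0.0006,0.0006,0.03,0,0,0,0],[-0.0006,0.0006,0.06,0,0,0,0],[-0.0006,0.0006,0.07,0,0,0,0],[-0.0006,0.0006,0.0725,0,0,0,0],[-0.0006,0.0006,0.0745,0,0,0,0],[-0.0006,0.0006,0.0745,0,0,0,0],[-0.0006,0.0006,0.0745,0,0,0,0],[-0.0006,0.0006,0.0745,0,0,0,0]])

```text
time_s: 35.95
eef_pos: [0.5058, -0.0193, 0.0939]
eef_rot: [0.0, -0.175, 0.985, -0.0]
wrist_force: [-0.3, 0.1, -4.9]
opening: 0.462
grasp_force: 63.8
```

```bash
python3 -c "
from h import *
to([.5058,-.02,.0931])"
```

```text
[ 0.5058 -0.0193  0.0939] turn [-0.     0.001 -0.   ] j6 -2.2
[0.5058, -0.02, 0.0931] -> [ 0.0002 -0.0006  0.0008]
```

jog_arm(motion=[[0,-0.0006,0.001,0,0,0,0],[0,-0.0006,0.001,0,0,0,0],[0,-0.0006,0.001,0,0,0,1],[0,-0.0006,0.001,0,0,0,1],[0,-0.0006,0.001,0,0,0,1],[0,-0.0006,0.001,0,0,0,1],[0,0,-0.06,0,0,0,1],[0,0,-0.12,0,0,0,1],[0,0,-0.12,0,0,0,1],[0,0,-0.12,0,0,0,1]])

```text
time_s: 37.2
eef_pos: [0.5053, -0.0193, 0.2132]
eef_rot: [0.0, -0.175, 0.985, -0.0]
wrist_force: [0.4, 0.2, -1.0]
opening: 1.003
grasp_force: 0.0
```

```bash
python3 -c "
from h import *
to([.4056,-.3397,.22])"
```

```text
[ 0.5053 -0.0193  0.2132] turn [-0.  0. -0.] j6 -2.2
[0.4056, -0.3397, 0.22] -> [ 0.2041 -0.2663 -0.0068]
```

jog_arm(motion=[[0.037,-0.048,-0.005,0,0,0,1],[0.074,-0.096,-0.005,0,0,0,1],[0.11,-0.144,-0.005,0,0,0,1],[0.147,-0.192,-0.005,0,0,0,1],[0.18,-0.235,-0.005,0,0,0,1],[0.2041,-0.2663,-0.005,0,0,0,1],[0.2041,-0.2663,-0.005,0,0,0,1],[0.2041,-0.2663,-0.005,0,0,0,1],[0.2041,-0.2663,-0.005,0,0,0,1]])

```text
time_s: 38.33
eef_pos: [0.406, -0.3383, 0.2177]
eef_rot: [-0.0, -0.176, 0.984, 0.001]
wrist_force: [0.2, 0.2, -0.5]
opening: 1.002
grasp_force: 0.0
```

```bash
python3 -c "
from h import *
to([.4056,-.3397,.104])"
```

```text
[ 0.406  -0.3383  0.2177] turn [ 0.002 -0.     0.001] j6 -2.84
[0.4056, -0.3397, 0.104] -> [ 0.0009 -0.0014  0.1137]
```

jog_arm(motion=[[0.0009,-0.001,0.05,0,0,0,1],[0.0009,-0.001,0.1,0,0,0,1],[0.0009,-0.001,0.1135,0,0,0,1],[0.0009,-0.001,0.1135,0,0,0,1],[0.0009,-0.001,0.1135,0,0,0,0],[0.0009,-0.001,0.1135,0,0,0,0],[0.0009,-0.001,0.1135,0,0,0,0],[0.0009,-0.001,0.1135,0,0,0,0],[0.0009,-0.001,0.1135,0,0,0,0],[0.0009,-0.001,0.1135,0,0,0,0]])

```text
time_s: 39.58
eef_pos: [0.4057, -0.3412, 0.1063]
eef_rot: [0.0, -0.175, 0.985, -0.0]
wrist_force: [-0.7, 3.4, 7.4]
opening: 0.388
grasp_force: 58.7
```

```bash
python3 -c "
from h import *
to([.5632,.0743,.2])"
```

```text
[ 0.4057 -0.3412  0.1063] turn [-0.001  0.001 -0.   ] j6 -2.85
[0.5632, 0.0743, 0.2] -> [-0.2912  0.3356 -0.0938]
```

jog_arm(motion=[[0,0,-0.03,0,0,0,0],[0,0,-0.09,0,0,0,0],[0,0,-0.15,0,0,0,0],[-0.01,0.01,-0.18,0,0,0,0],[-0.05,0.058,-0.18,0,0,0,0],[-0.09,0.104,-0.18,0,0,0,0],[-0.13,0.15,-0.18,0,0,0,0],[-0.17,0.196,-0.18,0,0,0,0],[-0.21,0.242,-0.18,0,0,0,0],[-0.25,0.288,-0.18,0,0,0,0]])

```text
time_s: 40.83
eef_pos: [0.5404, 0.0176, 0.2843]
eef_rot: [-0.001, -0.175, 0.985, 0.0]
wrist_force: [0.5, -0.4, -5.3]
opening: 0.38
grasp_force: 60.7
```

jog_arm(motion=[[-0.0412,0.0476,0,0,0,0,0],[-0.0412,0.0476,0,0,0,0,0],[-0.0412,0.0476,0,0,0,0,0],[-0.0412,0.0476,0,0,0,0,0]])

```text
time_s: 41.32
eef_pos: [0.5624, 0.0733, 0.2845]
eef_rot: [-0.001, -0.174, 0.985, -0.0]
wrist_force: [-0.3, -0.7, -5.1]
opening: 0.383
grasp_force: 60.5
```

```bash
python3 -c "
from h import *
to([.5632,.0743,.1148])"
```

```text
[0.5624 0.0733 0.2845] turn [ 0.    -0.001 -0.002] j6 -2.0
[0.5632, 0.0743, 0.1148] -> [-0.0012  0.0006  0.1697]
```

jog_arm(motion=[[-0.0006,0,0.06,0,0,0,0],[-0.0006,0,0.12,0,0,0,0],[-0.0006,0,0.155,0,0,0,0],[-0.0006,0,0.165,0,0,0,0],[-0.0006,0,0.168,0,0,0,0],[-0.0006,0,0.1692,0,0,0,0],[-0.0006,0,0.1692,0,0,0,0],[-0.0006,0,0.1692,0,0,0,0],[-0.0006,0,0.1692,0,0,0,0]])

```text
time_s: 42.45
eef_pos: [0.5637, 0.0748, 0.1162]
eef_rot: [0.0, -0.175, 0.985, -0.0]
wrist_force: [0.5, 0.2, -5.5]
opening: 0.385
grasp_force: 60.9
```

```bash
python3 -c "
from h import *
to([.5632,.0738,.1148])"
```

```text
[0.5637 0.0748 0.1162] turn [-0.     0.001 -0.   ] j6 -2.0
[0.5632, 0.0738, 0.1148] -> [ 0.0008 -0.0008  0.0014]
```

Lower, release, lift, and move away so the camera can see the board.

jog_arm(motion=[[0.0006,-0.0008,0.0014,0,0,0,0],[0.0006,-0.0008,0.0014,0,0,0,0],[0.0006,-0.0008,0.0014,0,0,0,1],[0.0006,-0.0008,0.0014,0,0,0,1],[0.0006,-0.0008,0.0014,0,0,0,1],[0.0006,-0.0008,0.0014,0,0,0,1],[0,0,-0.06,0,0,0,1],[0,0,-0.12,0,0,0,1],[0,0,-0.13,0,0,0,1],[0,0,-0.13,0,0,0,1]])

```text
time_s: 43.7
eef_pos: [0.5637, 0.0747, 0.2463]
eef_rot: [0.001, -0.175, 0.985, -0.0]
wrist_force: [-0.2, -0.3, -0.6]
opening: 0.998
grasp_force: 0.0
```

jog_arm(motion=[[0.04,-0.045,0,0,0,0,1],[0.08,-0.09,0,0,0,0,1],[0.12,-0.135,0,0,0,0,1],[0.16,-0.18,0,0,0,0,1],[0.2,-0.225,0,0,0,0,1],[0.24,-0.27,0,0,0,0,1],[0.28,-0.31,0,0,0,0,1],[0.29,-0.33,0,0,0,0,1],[0.29,-0.33,0,0,0,0,1],[0.29,-0.33,0,0,0,0,1]])

```text
time_s: 44.95
eef_pos: [0.4053, -0.3336, 0.2446]
eef_rot: [-0.0, -0.176, 0.984, 0.001]
wrist_force: [-0.7, -0.5, 0.4]
opening: 0.996
grasp_force: 0.0
```

Run:
```python
from h import *
p,d=optics.camera("top");C=cloud("top",d)
cv2.imwrite("pics/c7.png",cv2.resize(p[150:310,85:410],None,fx=2.4,fy=2.4,interpolation=cv2.INTER_CUBIC))
for n,u0,v0,lo,hi in(("reducer",276,230,.147,.175),("pipe",370,208,.138,.16),("sq",334,266,.128,.15)):
    s=C[v0-25:v0+25,u0-25:u0+25];q=s[(s[...,2]>lo)&(s[...,2]<hi)]
    r=cv2.minAreaRect(q[:,:2].astype(np.float32)*1000);print(n,np.round(r[0],1),np.round(r[1],1),r[2],np.median(q[:,2]))
p2,_=optics.camera("side");cv2.imwrite("pics/s7.png",p2[80:350,150:500])
```

```text
reducer [564.3  73.3] [32.6 33.3] 78.013916015625 0.15681726088678039
pipe [599.4 -75.9] [47.5 46.8] 45.014991760253906 0.14669483947910777
sq [505.7 -20.9] [40.3 40.1] 20.211286544799805 0.13722913113160506
```

View pics/c7.png

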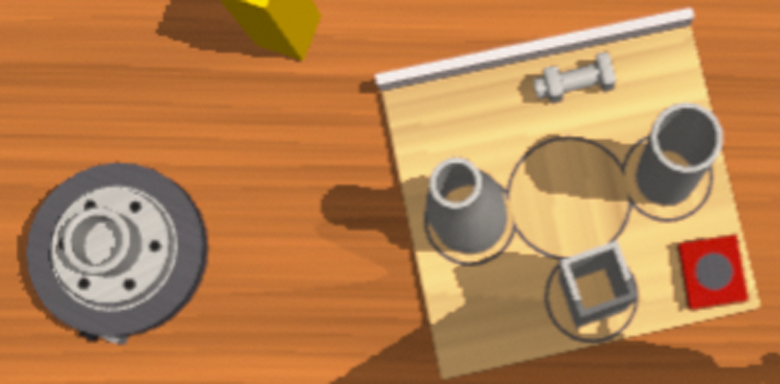

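View pics/s7.png

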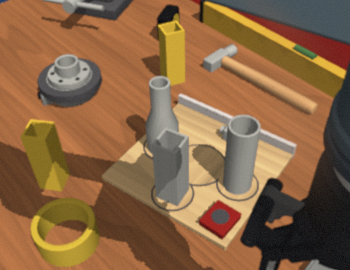

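All three pieces stand upright on their original marks, within about 1.5 mm of their start positions. The reducer is at crop (465,205), the pipe at (678,155) and the square tube at (597,280). The flange sits flat at (112,243) on the turntable, and the magnet and bolt are unmoved.

```bash
python3 -c "
from bench import workorder
print(workorder.hand_in())"
```

```text
the job is handed in; nothing more can be done
None
```

The job is done and handed in at about 45 s: the flange lies flat on the turntable about 1.5–2 mm off centre, all three tall pieces are back upright within about 1.5 mm of where they started on their own marks, and the magnet and bolt were not touched.

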